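Weigh a rosewood block on the spring scale

TASK

Weigh the thick rosewood block: lay it in the plywood tote while the tote stands on the bench, then hang the tote by its steel bail in the hook of the spring scale. Keep hold of the tote and let it down slowly, without a jerk, until the scale carries it, then let go and leave it hanging freely and level with the pointer at rest. Leave the flat blank, the glue bottle and the jar where they are.

Things in the scene. Friction and masses are not known exactly. Their poses are not given: they have to be found in the camera images.
- block: the thing to weigh: a plain thick block of dark rosewood, 90 x 50 x 44 mm (its x, y, z), lying on the bench with its 90 mm length roughly fore and aft. Origin: centre of its underside. 0.15 to 0.31 kg
- tote: open plywood tote standing on the bench, 0.24-0.32 kg. Origin: centre of its underside; x along its length, -x end towards the robot. 55 mm high, walls 9 mm; 156 mm long at the bottom, 196 mm at the rim (both end walls flare outwards 20 deg), 130 mm wide, side walls upright. Carried by gripping an end wall over its rim, fingers pointing down along the slope
- tote_floor (a point): centre of the tote's inner floor, 9 mm above its underside; the floor is about 138 x 112 mm inside. The bail arches over the middle of the tote, so a load is passed in under it from an end, above the end wall (rim 56 mm over the underside), and then lowered
- tote_rim (a point): on the tote's end wall that faces the robot (-x end): middle of the wall's top edge, mid-thickness, 94 mm from the tote's middle, 56.5 mm above its underside. From here the 9 mm wall runs down and inwards (towards the tote's +x) at 20 deg from vertical
- tote_bail (a point): peak of the tote's bail, centre of the rod, 165 mm above the underside. The bail is fixed (not hinged), of 6 mm steel rod, in the tote's middle plane x = 0: legs at y = +-70 mm up to z = 115 mm, then an arch; at the peak the rod runs along the tote's y and falls about 14 deg to either side
- stand: fixed bench stand of the spring scale. Origin: on the bench under the hook; x points away from the robot, from hook to column. Base plate 10 mm thick, x -95 to 215, y +-75 mm; column 22 mm diameter at x = 180 mm, 570 mm high, with an arm that holds the scale over the hook. Scale case: flat aluminium box 20 (x) by 52 (y) mm, from 345 to 510 mm above the bench, face with pointer on both sides
- hook_seat (a point): bottom of the hook's bight (top surface of the wire), where a load's rod rests; 250 mm above the bench when unloaded, moves down with the scale. J hook of 7 mm wire in the stand's x-z plane, open towards its -x (the robot): 23 mm wide inside, centred here; shank at x = +15 mm, from 48 mm up slanting back to a 7 mm rod right above this point (66 mm up) that enters the case
- hook_tip (a point): top of the hook's upturned tip, 20 mm from the seat towards the stand's -x and 24.5 mm above it
- scale (a joint): travel of the scale's hook and pointer downwards, m: 0 unloaded, stop at 0.06. Spring 180 N/m (1 N draws it down 5.6 mm, 1 kg 54.5 mm), lightly damped
- blank: bystander: flat bridge blank of dark rosewood, 150 x 38 x 14 mm, lying fore and aft beside the block. Origin: centre of its underside
- glue: bystander: glue bottle, 62 mm diameter, 150 mm high. Origin: centre of its underside
- jar: bystander: white jar, 84 mm diameter, 85 mm high. Origin: centre of its underside
Things that resemble listed ones, but are neither listed nor needed, are in the scene too. Several things look just like the tote: the one meant starts nearest to the robot's base.

How it is judged (in metres and radians):
On the way, in this order (a step that is already met when the one before it is completed fails the run):
1. the block lies in the tote, let go, with the tote standing on the bench (x of block in the frame of tote between -0.055 and 0.055 m and y of block in the frame of tote between -0.045 and 0.045 m and z of block in the frame of tote between 0 and 0.03 m and height (world z) of tote below 0.006 m and angle between tote's own z axis and vertical below 0.1 rad and linear speed of block below 0.05 m/s and contact force between the fingers and block below 0.1 N), for 0.2 s.
2. the tote's bail lies in the hook and has drawn the scale down by 10 mm or more while the gripper still holds the tote (x of block in the frame of tote between -0.055 and 0.055 m and y of block in the frame of tote between -0.045 and 0.045 m and z of block in the frame of tote between 0 and 0.03 m and value of joint scale above 0.01 m and distance between tote_bail and hook_seat below 0.022 m and contact force between the fingers and tote above 0.5 N), for 0.1 s.
At the end, for the whole second after the job is handed in: The block lies inside the tote; the tote hangs by its bail in the bight of the hook (bail's peak within 20 mm of the seat), let go, within 0.25 rad of level, all but still (under 0.05 m/s); the scale reads its weight (15 to 45 mm of travel) with the pointer at rest (under 0.02 m/s) (x of block in the frame of tote between -0.055 and 0.055 m and y of block in the frame of tote between -0.045 and 0.045 m and z of block in the frame of tote between 0 and 0.03 m and distance between tote_bail and hook_seat below 0.02 m and value of joint scale between 0.015 and 0.045 m and velocity of joint scale between -0.02 and 0.02 m/s and angle between tote's own z axis and vertical below 0.25 rad and linear speed of tote below 0.05 m/s and contact force between the fingers and tote below 0.1 N); the robot touches nothing.
It fails at once if the scale is jerked: hook and pointer move faster than 0.2 m/s (velocity of joint scale above 0.2 m/s or velocity of joint scale below -0.2 m/s).
It fails at once if the flat blank, the glue bottle or the jar is moved by more than 30 mm or tipped (distance of any of blank, glue, jar from where it was at the start of the episode above 0.03 m or angle between any of blank, glue, jar's own z axis and vertical above 0.4 rad).
It also fails if it takes over 72 s, if anything falls off the work surface, if the arm or the gripper's body presses on something with over 40 N, if the wrist force passes 120 N, or if a joint passes its speed limit or range.

ROBOT

A 6-joint arm with a two-finger parallel gripper is mounted at the origin on the work surface. World frame = base frame: x ahead of the robot, y to its left, z up, the work surface at z = 0. Lengths are in m, angles in degrees, forces in N, time in s.
With the tool pointing down it reaches from about 0.325 to 0.85 m from the base axis. Payload 15.5 kg.
Tool frame: the origin (TCP) lies midway between the tips of the shut fingers; the grasp point (between the pads) lies 19 mm behind it; y points along the fingers, x is the direction in which the jaws open and shut, and the axes are right-handed (so a half turn about y gives the same grasp; the last joint's range is limited). The gripper opens to 91 mm and grips with 3 to 60 N. Pads are 32 mm wide; open, the fingers measure 118 mm over their backs; the gripper's body (76 mm by 178 mm) begins 60 mm behind the grasp point.
Start: joints at [-79.269, 28.281, 77.091, -0, 74.628, -5.472], TCP at [0.174, -0.6, 0.214] pointing down, gripper open.
Joint ranges: [-166.48, 166.48], [-47.26, 123.95], [12.59, 153.08], [-70.14, 250.14], [6.76, 159.57], [-176.63, 176.63]. Speed limits (degrees/s): [108.29, 108.29, 147.25, 172.46, 172.46, 172.46].

INTERFACE

Orientations are given as a 3x3 rotation matrix whose columns are the frame's x, y, z axes.
In Python, from bench import ctrl gives the robot as it stands. The module is installed in compiled form; this text tells all that it offers. Calls block until the motion is done:
- ctrl.goto(position, orientation): joint-space move of the TCP to a pose.
- ctrl.move_l(position, vel=0.15, ori=None, contact_N=None): straight line of the TCP; ori=None keeps the orientation; vel is the mean speed in m/s. With contact_N (N) it stops when the force on the tool has changed by that much, and returns True; else False.
- ctrl.movej(angles): joint-space move.
- ctrl.command_gripper(opening): opening from 0.0 (shut) to 1.0 (fully open); the grip force is fixed at half the most; returns when the fingers have stopped.
- ctrl.sleep(seconds).
- ctrl.ik(position, orientation): joint angles nearest the present ones, or None.
- ctrl.read_camera(name): name is "scene" or "side" or "wrist"; returns the picture (384x512x3 uint8, blue, green, red); there is no depth.
- ctrl.camera_params(name): a dict with "fx", "fy", "cx", "cy" (pixels), "pose" (4x4, takes a point from camera to world coordinates); the wrist camera has in their place "T_tool_cam" (4x4, takes a point from camera to tool coordinates, whose origin is the TCP and whose axes are the tool frame's). Camera axes: x right, y up, looking along -z (the intrinsics and any distortion apply to the point x, -y, -z); pixel columns grow to the right and rows downward; lengths in m; the calibration is good to about 2 mm. A picture is of the moment at which its call begins: read the wrist's pose just before it. camera_params takes no time and is no camera call.
A pose or a line that the arm cannot do raises ctrl.MotionError and nothing moves.
- ctrl.sign_off(): hands the job in, once; it reports no verdict.
Readings, each from a call of its own:
- ctrl.current_t(): time.
- ctrl.current_q(): joint angles.
- ctrl.current_dq(): joint speeds.
- ctrl.current_effort(): joint torques, N m.
- ctrl.current_tool_pos(): TCP position.
- ctrl.current_eef_rot(): TCP orientation.
- ctrl.current_contact_force(): force on the tool from outside, world axes, zero at the start.
- ctrl.current_wrist_torque(): the same for the moment, N m.
- ctrl.current_grip_width(): opening from 0.0 (shut) to 1.0 (fully open).
Only numpy, scipy, OpenCV 4.12 (cv2) and the standard library are available. Lean on these libraries where they do the work, as an engineer would, in place of code of your own. Each camera call takes 0.05 s, during which the arm holds its last target.

## Working session

There is one attempt and no reset: what is moved stays moved. The work goes in short steps, each a Python script; the robot and the scene stay as the last script left them, time stands still between calls to the robot, and variables do not carry over. Pictures are saved under pics/ and viewed, and the job is handed in when it is done.

```bash
ls; mkdir -p pics; python3 - <<'E'
from bench import ctrl
import cv2,numpy as np
np.set_printoptions(precision=4,suppress=True)
for n in ["scene","side","wrist"]:
    print(n,ctrl.camera_params(n))
    cv2.imwrite(f"pics/{n}0.png",ctrl.read_camera(n))
print(ctrl.current_t(),ctrl.current_tool_pos(),ctrl.current_eef_rot())
E
```

```text
pics
scene {'fx': 410.1254276285784, 'fy': 410.1254276285784, 'cx': 260.8614531797295, 'cy': 186.5298665762404, 'pose': array([[ 0.8507, -0.2937,  0.4359,  1.0737],
       [ 0.5252,  0.5086, -0.6823, -0.5879],
       [-0.0214,  0.8094,  0.5869,  0.8028],
       [ 0.    ,  0.    ,  0.    ,  1.    ]])}
side {'fx': 436.15675109438115, 'fy': 436.15675109438115, 'cx': 266.7122693726713, 'cy': 193.21442281594037, 'pose': array([[-0.7452,  0.4262, -0.5129, -0.0792],
       [-0.6666, -0.4953,  0.557 ,  0.8919],
       [-0.0167,  0.757 ,  0.6532,  1.0752],
       [ 0.    ,  0.    ,  0.    ,  1.    ]])}
wrist {'fx': 270.11766972454967, 'fy': 270.11766972454967, 'cx': 256.00120418845694, 'cy': 189.46030247629795, 'T_tool_cam': array([[ 1.    , -0.0005, -0.    , -0.0013],
       [ 0.0001,  0.244 , -0.9698, -0.1706],
       [ 0.0005,  0.9698,  0.244 ,  0.0677],
       [ 0.    ,  0.    ,  0.    ,  1.    ]])}
0.15 [ 0.1744 -0.5999  0.2135] [[ 0.279  -0.0002  0.9603]
 [-0.9603  0.001   0.279 ]
 [-0.001  -1.      0.0001]]
```

View pics/scene0.png

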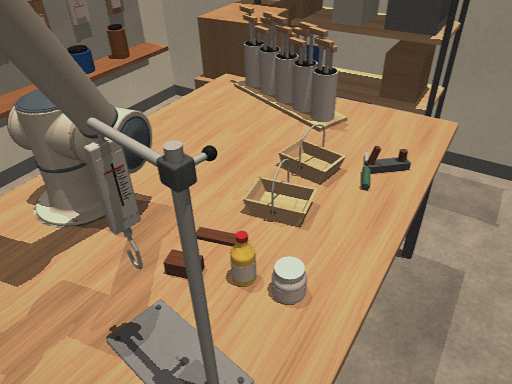

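View pics/side0.png

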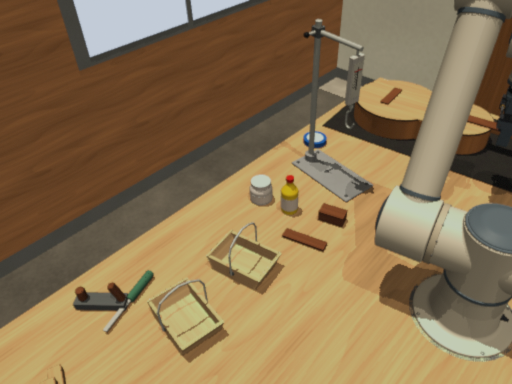

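View pics/wrist0.png

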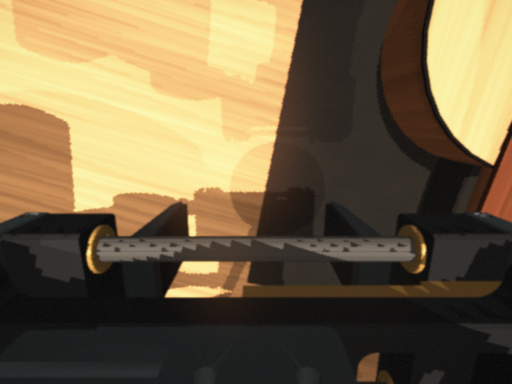

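The scene picture shows the block at about (184,263), blank (217,237), glue (243,262), jar (290,280), totes at (280,200) and (312,160), and the hook at (135,260). In the side picture the block is at (333,214), totes at (244,260) and (186,320), hook at (350,124). Next I zoom in for exact points.

```bash
cat > h.py <<'E'
import numpy as np,cv2
np.set_printoptions(precision=4,suppress=True)
from bench import ctrl
def ray(name,px,T=None):
    p=ctrl.camera_params(name); P=p['pose'] if T is None else T
    px=np.atleast_2d(np.array(px,float))
    d=np.c_[(px[:,0]-p['cx'])/p['fx'],-(px[:,1]-p['cy'])/p['fy'],-np.ones(len(px))]
    d=d@P[:3,:3].T
    return P[:3,3],d/np.linalg.norm(d,axis=1,keepdims=True)
def plane(name,px,z,T=None):
    o,d=ray(name,px,T); return o+d*((z-o[2])/d[:,2])[:,None]
def tri(rays):
    A=np.zeros((3,3));b=np.zeros(3)
    for o,d in rays:
        d=d.ravel();M=np.eye(3)-np.outer(d,d);A+=M;b+=M@o
    X=np.linalg.solve(A,b); r=[np.linalg.norm((np.eye(3)-np.outer(d.ravel(),d.ravel()))@(X-o)) for o,d in rays]
    return X,np.array(r)
def proj(name,X,T=None):
    p=ctrl.camera_params(name); P=p['pose'] if T is None else T
    c=(np.atleast_2d(X)-P[:3,3])@P[:3,:3]
    return np.c_[p['cx']+p['fx']*c[:,0]/-c[:,2],p['cy']-p['fy']*c[:,1]/-c[:,2]]
def wpose():
    T=np.eye(4);T[:3,:3]=ctrl.current_eef_rot();T[:3,3]=ctrl.current_tool_pos()
    return T@ctrl.camera_params('wrist')['T_tool_cam']
def crop(img,x0,y0,w,h,s,fn):
    c=cv2.resize(img[y0:y0+h,x0:x0+w],None,fx=s,fy=s,interpolation=cv2.INTER_CUBIC)
    for i in range(0,w,10):
        cv2.line(c,(i*s,0),(i*s,6 if (x0+i)%50 else 14),(0,0,255),1)
        if (x0+i)%20==0: cv2.putText(c,str(x0+i),(i*s,24),0,.4,(0,0,255),1)
    for i in range(0,h,10):
        cv2.line(c,(0,i*s),(6,i*s),(0,0,255),1)
        if (y0+i)%20==0: cv2.putText(c,str(y0+i),(8,i*s+4),0,.4,(0,0,255),1)
    cv2.imwrite(fn,c)
E
python3 - <<'E'
from h import *
s=cv2.imread('pics/scene0.png');d=cv2.imread('pics/side0.png')
crop(s,230,115,130,120,6,'pics/c1.png')
crop(d,140,215,150,140,5,'pics/c2.png')
crop(s,95,205,130,85,6,'pics/c3.png')
crop(d,270,90,120,110,5,'pics/c4.png')
crop(d,270,170,100,90,6,'pics/c5.png')
print('block top s',plane('scene',[184,255],.044),plane('side',[333,209],.044))
print('totes',plane('scene',[[280,205],[312,165]],.01),plane('side',[[246,265],[188,325]],.01))
E
```

```text
block top s [[ 0.4964 -0.0606  0.044 ]] [[ 0.5008 -0.0749  0.044 ]]
totes [[0.5874 0.2805 0.01  ]
 [0.5734 0.5345 0.01  ]] [[0.5763 0.2834 0.01  ]
 [0.5494 0.544  0.01  ]]
```

View pics/c1.png

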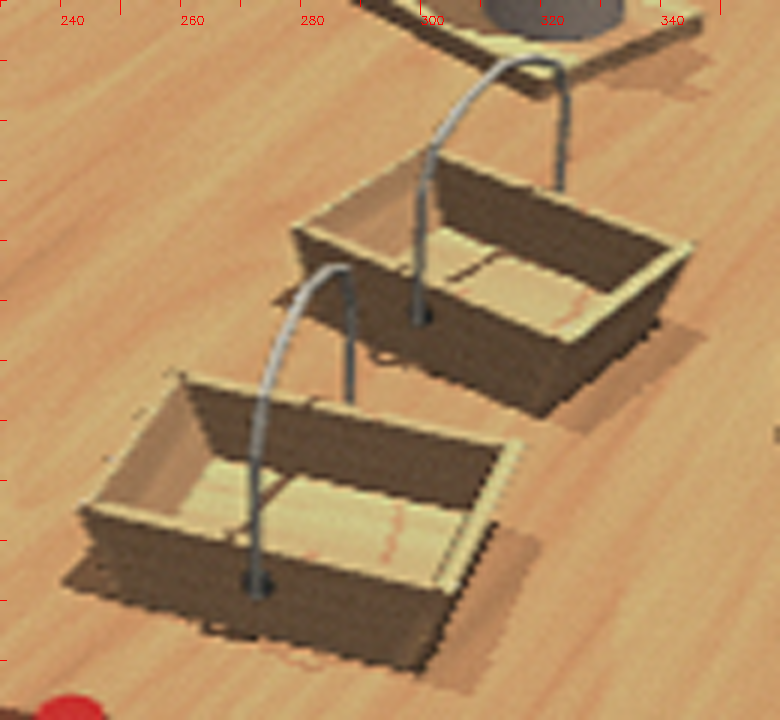

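View pics/c2.png

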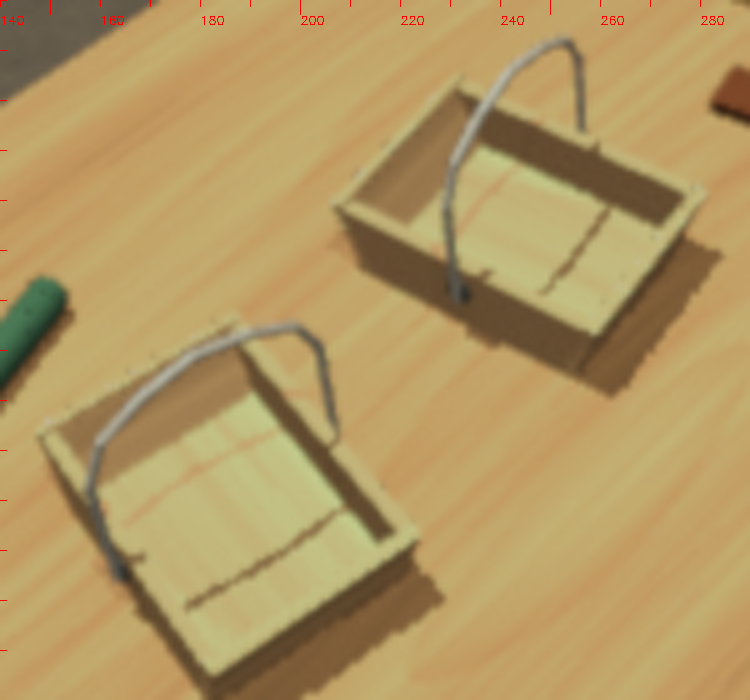

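View pics/c3.png

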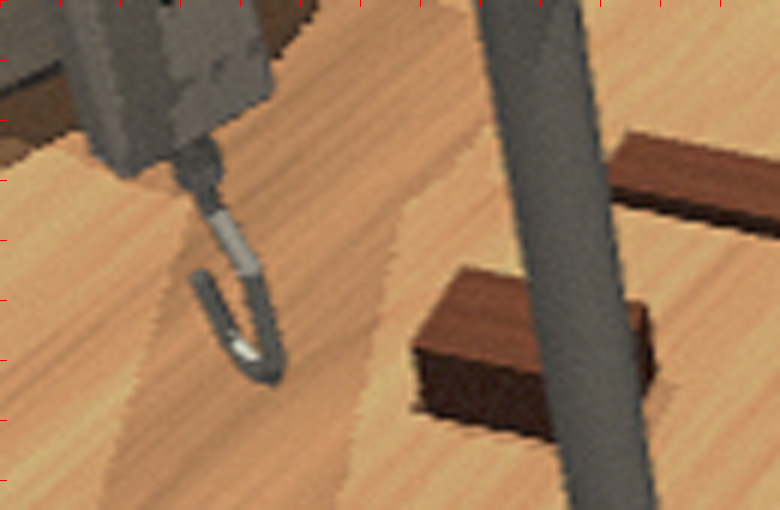

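View pics/c4.png

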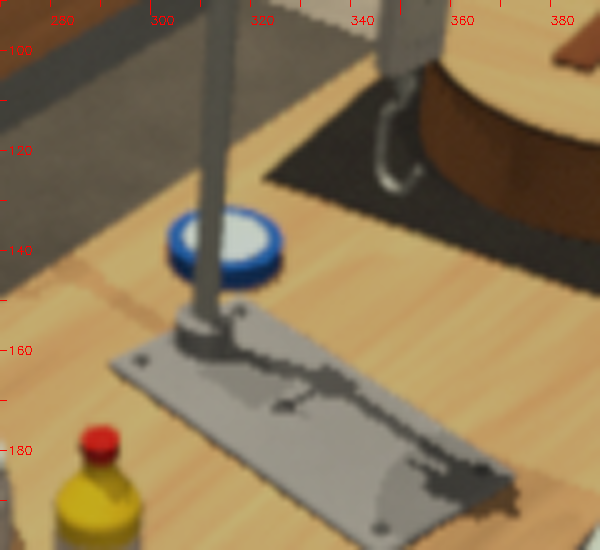

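View pics/c5.png

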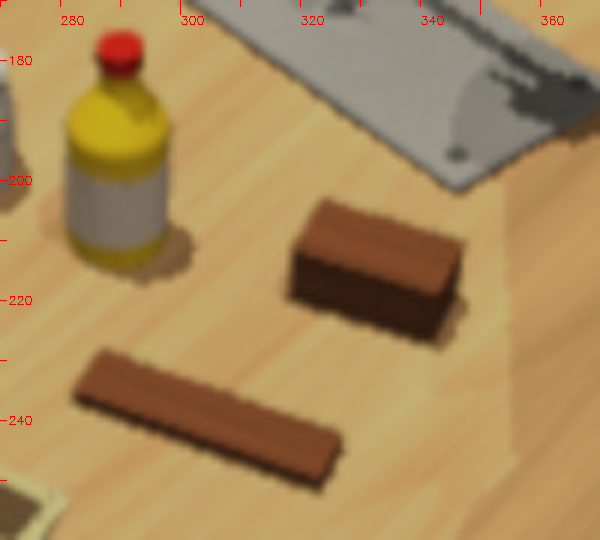

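The two zooms give usable corners. Totes A (scene rim 243–316, 177–213) and B, block top in side view (317–345, 203–219), hook bottom at scene (139,268) and side (349,128). I'll compute coarse positions from these.

```bash
python3 - <<'E'
from h import *
sA=[[260.3,178],[316.5,189],[306,213.5],[243.5,199.5]]; dA=[[280,253],[231,230.5],[207,256],[259,282]]
# match: scene order near-left.. print both on plane .055
print('A scene',plane('scene',sA,.0555)); print('A side',plane('side',dA,.0555))
print('block',plane('side',[[322.5,203.3],[345,210.5],[341.2,219.5],[317.5,211]],.044),plane('scene',[[172,249.5],[164,262.5]],.044))
print('blank',plane('side',[[286,228.5],[325,243],[321,250],[281,235]],.014))
print('glue',plane('side',[[290,212]],0),plane('scene',[[243,282]],0),'jar',plane('side',[[261,200]],0),plane('scene',[[290,298]],0))
print('base',plane('side',[[292,163],[318,151],[370,186],[344,202]],.01))
print('column foot',plane('side',[[309,158]],.01))
print('hook bottom',tri([ray('scene',[140,267.5]),ray('side',[349.5,127.8])]))
print('hook tip',tri([ray('scene',[128,251]),ray('side',[353.5,123.5])]))
print('bailA',tri([ray('scene',[286,160]),ray('side',[250,224])]))
E
```

```text
A scene [[0.4927 0.3195 0.0555]
 [0.6732 0.3552 0.0555]
 [0.6981 0.2341 0.0555]
 [0.5084 0.199  0.0555]]
A side [[0.5021 0.2061 0.0555]
 [0.6857 0.2371 0.0555]
 [0.6637 0.3625 0.0555]
 [0.476  0.3303 0.0555]]
block [[ 0.5457 -0.075   0.044 ]
 [ 0.4652 -0.0956  0.044 ]
 [ 0.4498 -0.0502  0.044 ]
 [ 0.5353 -0.0318  0.044 ]] [[ 0.456  -0.0612  0.044 ]
 [ 0.4698 -0.1067  0.044 ]]
blank [[0.5818 0.081  0.014 ]
 [0.4425 0.0485 0.014 ]
 [0.4342 0.0817 0.014 ]
 [0.5749 0.1154 0.014 ]]
glue [[ 0.6329 -0.0026  0.    ]] [[ 0.6543 -0.027  -0.    ]] jar [[0.7555 0.0175 0.    ]] [[ 0.7801 -0.0105  0.    ]]
base [[ 0.8046 -0.2234  0.01  ]
 [ 0.7749 -0.3591  0.01  ]
 [ 0.4884 -0.303   0.01  ]
 [ 0.5115 -0.1635  0.01  ]]
column foot [[ 0.7732 -0.2953  0.01  ]]
hook bottom (array([ 0.5921, -0.2666,  0.2417]), array([0.0053, 0.0053]))
hook tip (array([ 0.5717, -0.2628,  0.2703]), array([0.001, 0.001]))
bailA (array([0.5901, 0.2688, 0.1769]), array([0.0198, 0.0198]))
```

```bash
cat >> h.py <<'E'
def rot(yaw,tilt,flip=False,jawx=False):
    """tool orientation: fingers point down, tilted by tilt deg outward along heading yaw (deg). tool z = heading (flip: back). jawx: jaws along heading"""
    a,t=np.radians([yaw,tilt]); u=np.array([np.cos(a),np.sin(a),0]); k=np.array([0,0,1.])
    y=u*np.sin(t)-k*np.cos(t); f=u*np.cos(t)+k*np.sin(t)
    s=-1 if flip else 1
    if jawx: x=s*f; z=np.cross(x,y)
    else: z=s*f; x=np.cross(y,z)
    return np.c_[x,y,z]
def snap(fn):
    T=wpose(); im=ctrl.read_camera('wrist'); cv2.imwrite(fn+'.png',im); np.save(fn+'.npy',T); return im,T
E
python3 - <<'E'
from h import *
az=lambda r,a,z:[r*np.cos(np.radians(a)),r*np.sin(np.radians(a)),z]
t0=ctrl.current_t()
ctrl.goto(az(.42,-72,.25),rot(-72,0)) if False else ctrl.goto(az(.42,-73,.25),ctrl.current_eef_rot())
print(ctrl.current_t()-t0)
H=np.array([.59,-.262,.25]);R=rot(-24,60)
n=np.array([.407,.914,0])
for i,s in enumerate([-.06,.06]):
    p=H-.16*R[:,1]-.05*R[:,2]+s*n
    q=ctrl.ik(p,R); print(q)
    try: ctrl.goto(p,R)
    except ctrl.MotionError as e: print(e);continue
    snap(f'pics/w1_{i}'); print(ctrl.current_t())
E
```

```text
0.8417
[-61.2523   6.3786 140.6619 120.3028  37.3864 -57.1542]
2.9333
[-23.6574   6.4085 140.6139 180.6531  27.0235 -90.4105]
4.0083
```

```bash
python3 - <<'E'
import cv2,numpy as np
cv2.imwrite('pics/w1.png',np.hstack([cv2.imread(f'pics/w1_{i}.png')[:,100:500] for i in (0,1)]))
E
```

```text
(no output)
```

View pics/w1.png

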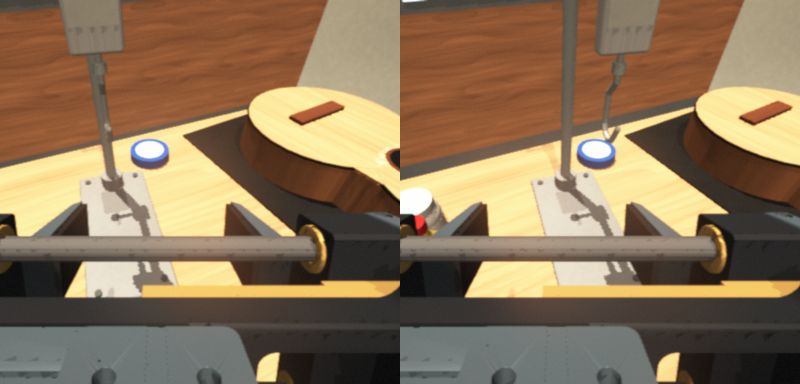

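Both views show the hook clearly: view 0 at about (210,130), view 1 at about (310,135). The base plate sits below it. Zooming in.

```bash
python3 - <<'E'
from h import *
a=cv2.imread('pics/w1_0.png');b=cv2.imread('pics/w1_1.png')
crop(a,165,40,75,110,7,'pics/a.png');crop(b,280,40,75,110,7,'pics/b.png')
A=cv2.imread('pics/a.png');B=cv2.imread('pics/b.png')
cv2.imwrite('pics/ab.png',cv2.resize(np.hstack([A,B]),None,fx=.76,fy=.76,interpolation=cv2.INTER_AREA))
E
```

```text
(no output)
```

View pics/ab.png

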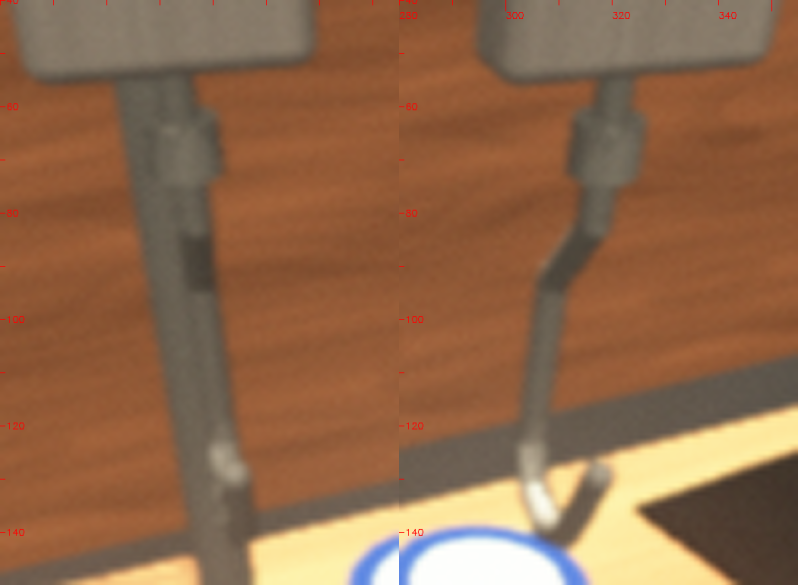

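```bash
python3 - <<'E'
from h import *
Ts=[np.load(f'pics/w1_{i}.npy') for i in (0,1)]
W=lambda i,p:ray('wrist',p,Ts[i])
pts={'ferrule':[(200.3,75),(318,75),(128.3,236.7),(350.6,109.5)],'tip':[(208.3,127),(317.6,127),(127.5,250.7),(353.6,123.6)],'bot':[(210,141.5),(309.5,142),(139.7,268.5),(350,128.2)]}
for k,(a,b,s,d) in pts.items():
    print(k,'wrist',*tri([W(0,a),W(1,b)]),'ext',*tri([ray('scene',s),ray('side',d)]),'all',*tri([W(0,a),W(1,b),ray('scene',s),ray('side',d)]))
E
```

```text
ferrule wrist [ 0.5896 -0.2649  0.3235] [0.0001 0.0001] ext [ 0.5906 -0.2657  0.3169] [0.0002 0.0002] all [ 0.5922 -0.2663  0.3201] [0.0022 0.0022 0.0014 0.0036]
tip wrist [ 0.5711 -0.2616  0.2741] [0.0001 0.0001] ext [ 0.5708 -0.2627  0.2704] [0.0006 0.0006] all [ 0.572  -0.2626  0.2721] [0.0014 0.0012 0.0009 0.0022]
bot wrist [ 0.5846 -0.2641  0.2459] [0.0002 0.0002] ext [ 0.5912 -0.2678  0.2397] [0.0059 0.0059] all [ 0.5912 -0.2674  0.2404] [0.0019 0.0015 0.0059 0.0059]
```

Hook seat agrees between wrist and fixed cameras, with the rod over it at (0.590,-0.265) and the tip at z 0.272. That puts the seat at about (0.590,-0.266,0.249). Now the block.

```bash
python3 - <<'E'
from h import *
R=rot(13,0)
u=R[:,2]; B=np.array([.499,-.066,0])
try:
    ctrl.goto([.38,-.12,.25],R)
except ctrl.MotionError as e: print(e)
print(ctrl.current_t(),ctrl.current_q())
for i,(a,l) in enumerate([(-.09,-.04),(-.09,.05)]):
    p=B+a*u+np.array([-u[1],u[0],0])*l; p[2]=.2
    ctrl.goto(p,R); snap(f'pics/w2_{i}'); print(ctrl.current_t())
cv2.imwrite('pics/w2.png',np.hstack([cv2.imread(f'pics/w2_{i}.png')[:,60:460] for i in (0,1)]))
E
```

```text
6.775 [-26.1286   7.3034 103.3649   0.0308  69.3447  50.8522]
7.1917
7.6917
```

View pics/w2.png

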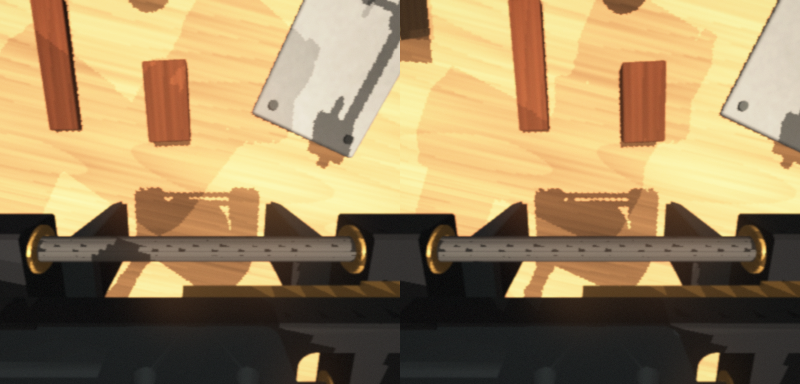

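The block is in clear view: (227,100) in view 0 and (303,100) in view 1. The blank is to its left and the plate to its right. Extracting the corners by colour.

```bash
python3 - <<'E'
from h import *
Q=[];Ts=[]
for i,c in enumerate([(227,100),(303,100)]):
    im=cv2.imread(f'pics/w2_{i}.png');T=np.load(f'pics/w2_{i}.npy');Ts.append(T)
    hsv=cv2.cvtColor(im,cv2.COLOR_BGR2HSV); x,y=c
    if i==0: print(hsv[y,x],hsv[y,x-10],im[y,x-10],im[y-25,x+10], im[y,x+60])
    m=((hsv[...,2]>95)&(hsv[...,2]<205)&(hsv[...,1]>150)&(hsv[...,0]<10)).astype(np.uint8)
    m=cv2.morphologyEx(m,cv2.MORPH_CLOSE,np.ones((3,3)))
    n,l,st,ce=cv2.connectedComponentsWithStats(m); k=l[y,x]; print(st[k],ce[k])
    cn=max(cv2.findContours((l==k).astype(np.uint8),0,1)[0],key=cv2.contourArea)
    r=cv2.minAreaRect(cn); box=cv2.boxPoints(r); box=box[np.argsort(np.arctan2(*(box-box.mean(0)).T[::-1]))]; Q.append(box); print(box)
    print(plane('wrist',box,.044,T))
    P=plane('wrist',box,.044,T); print('edges',[np.linalg.norm(P[j]-P[(j+1)%4]) for j in range(4)],P.mean(0))
for j in range(4): print(tri([ray('wrist',Q[i][j],Ts[i]) for i in (0,1)]))
print('ctr',tri([ray('wrist',Q[i].mean(0),Ts[i]) for i in (0,1)]))
for i in (0,1):
  base=[[(314,0),(253,112),(350,157)],[ (0,0),(0,0),(0,0)]][i]
print('plate front corners',plane('wrist',[[313,113],[409,157]],.01,Ts[0]))
print('plate long edge', plane('wrist',[[313,113],[368,2]],.01,Ts[0]))
E
```

```text
[  9 173 161] [ 10 170 176] [ 59  97 176] [ 69 111 202] [128 198 247]
[ 204   61   46   80 2929] [226.8051 101.9129]
[[203.7292  62.5316]
 [244.6999  60.0485]
 [249.5069 139.3632]
 [208.5361 141.8463]]
[[ 0.534  -0.0372  0.044 ]
 [ 0.5467 -0.081   0.044 ]
 [ 0.4634 -0.1053  0.044 ]
 [ 0.4495 -0.0584  0.044 ]]
edges [np.float64(0.045642498610747505), np.float64(0.08680193364081872), np.float64(0.04889585327575942), np.float64(0.08707982927909497)] [ 0.4984 -0.0705  0.044 ]
[ 282   62   43   80 2922] [302.7303  97.8809]
[[282.  62.]
 [324.  62.]
 [324. 141.]
 [282. 141.]]
[[ 0.5352 -0.0341  0.044 ]
 [ 0.5459 -0.0799  0.044 ]
 [ 0.4622 -0.1049  0.044 ]
 [ 0.4507 -0.0559  0.044 ]]
edges [np.float64(0.04700371354836182), np.float64(0.08737557367229083), np.float64(0.05029056978621342), np.float64(0.08722694905044417)] [ 0.4985 -0.0687  0.044 ]
(array([ 0.5364, -0.0348,  0.0341]), array([0.0009, 0.0009]))
(array([ 0.5473, -0.0807,  0.0393]), array([0.0003, 0.0003]))
(array([ 0.4627, -0.1054,  0.0415]), array([0.0006, 0.0006]))
(array([ 0.4495, -0.057 ,  0.0362]), array([0.0009, 0.0009]))
ctr (array([ 0.5004, -0.0693,  0.0376]), array([0.0002, 0.0002]))
plate front corners [[ 0.5119 -0.1769  0.01  ]
 [ 0.4865 -0.3169  0.01  ]]
plate long edge [[ 0.5119 -0.1769  0.01  ]
 [ 0.6464 -0.2049  0.01  ]]
```

Block top centre is about (0.4985,-0.069), yaw about 15.5°, with edges 87 x 48 mm against the stated 90 x 50. The triangulated height of 38 mm is fair for the short baseline (44 nominal). I'll grasp its rear end tilted 30°.

```bash
python3 - <<'E'
from h import *
R=rot(15.5,30); a=np.radians(15.5);u=np.array([np.cos(a),np.sin(a),0])
C=np.array([.4985,-.069,0]); gp=C-.033*u+[0,0,.0305]; tcp=gp+.019*R[:,1]
ctrl.command_gripper(.77)
ctrl.goto(tcp-.09*R[:,1],R); ctrl.move_l(tcp-.03*R[:,1],vel=.2)
print(ctrl.move_l(tcp,vel=.08,contact_N=8),ctrl.current_contact_force())
ctrl.command_gripper(0.0); print(ctrl.current_grip_width()*91, ctrl.current_contact_force(),ctrl.current_t())
ctrl.move_l(tcp+[0,0,.12],vel=.15)
print(ctrl.current_grip_width()*91, ctrl.current_contact_force(),ctrl.current_wrist_torque(),ctrl.current_t())
snap('pics/w3'); cv2.imwrite('pics/s3.png',ctrl.read_camera('side'))
cv2.imwrite('pics/w3c.png',np.hstack([cv2.imread('pics/w3.png')[:,60:460],cv2.imread('pics/s3.png')[:,110:510]]))
E
```

```text
False [-0.1229 -0.4951 -0.728 ]
49.92972481338388 [-3.4296 -3.9827  9.529 ] 11.3833
49.98868719212001 [-0.6755  1.1767 -2.6553] [-0.1602  0.6032 -0.0183] 12.575
```

View pics/w3c.png

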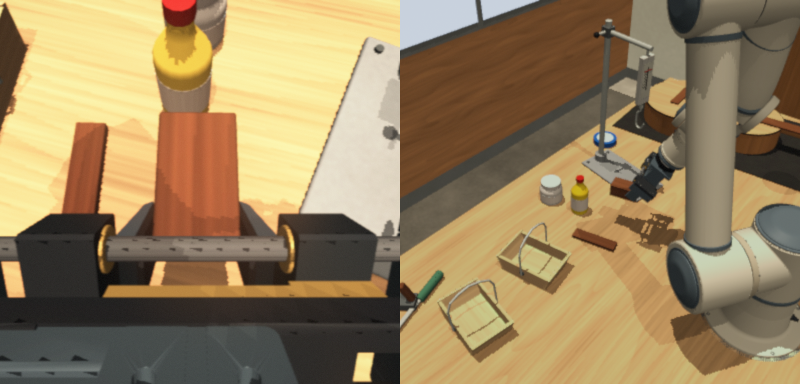

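The block is held at 49.9 mm, straight and lifted, and nothing else has been disturbed. Next I look at the tote from two lateral places.

```bash
python3 - <<'E'
from h import *
R=rot(10,30); a=np.radians(10);u=np.array([np.cos(a),np.sin(a),0]);v=np.array([-u[1],u[0],0])
C=np.array([.5875,.2805,0])
for i,l in enumerate([-.09,.09]):
    ctrl.goto(C-.17*u+l*v+[0,0,.2],R); snap(f'pics/w4_{i}'); print(ctrl.current_t())
cv2.imwrite('pics/w4.png',np.hstack([cv2.imread(f'pics/w4_{i}.png')[:230,[slice(0,400),slice(112,512)][i]] for i in (0,1)]))
E
```

```text
14.475
15.375
```

View pics/w4.png

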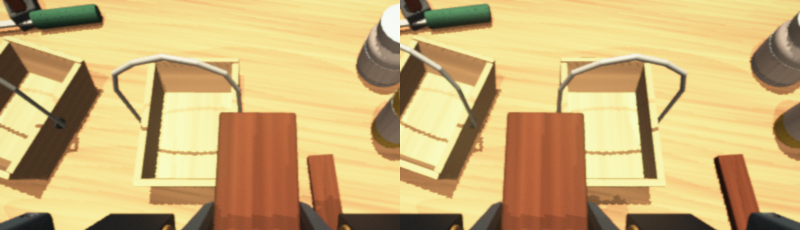

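```bash
python3 - <<'E'
from h import *
a=cv2.imread('pics/w4_0.png');b=cv2.imread('pics/w4_1.png')
crop(a,105,45,145,155,5,'pics/a.png');crop(b,255,45,145,155,5,'pics/b.png')
E
```

```text
(no output)
```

View pics/a.png

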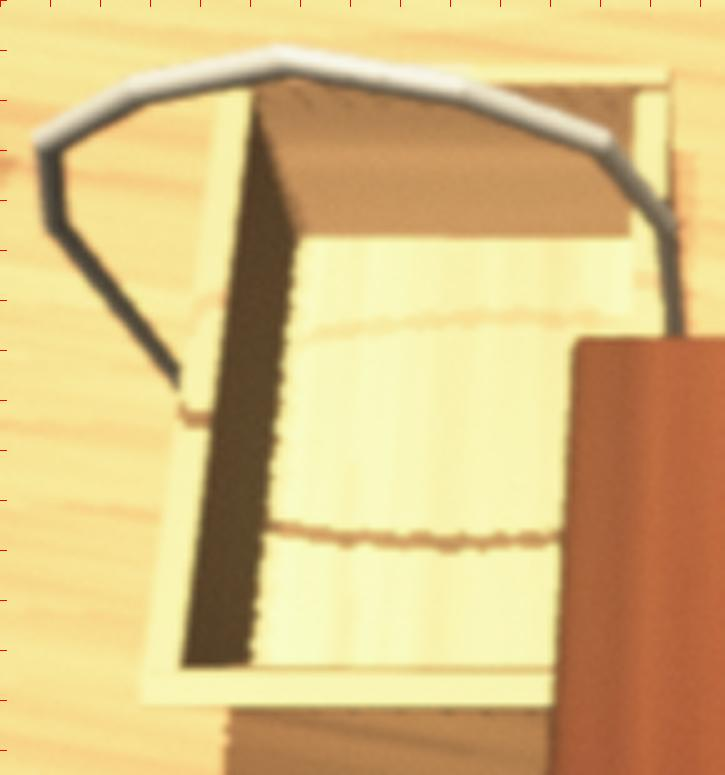

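View pics/b.png

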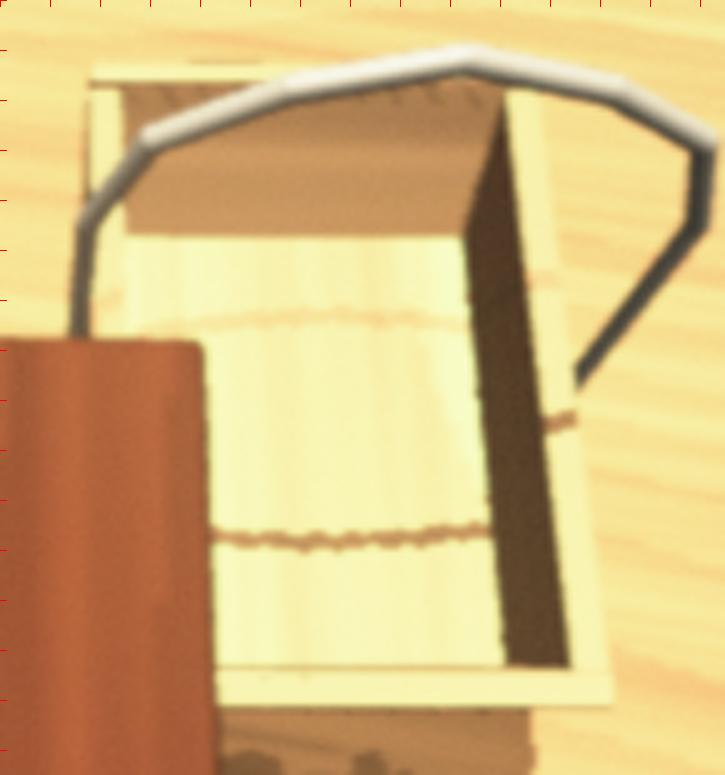

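```bash
python3 - <<'E'
from h import *
T=[np.load(f'pics/w4_{i}.npy') for i in (0,1)]
W=lambda i,p:ray('wrist',p,T[i])
fl=tri([W(0,(155.4,63.4)),W(1,(279.6,62.6))]);fr=tri([W(0,(232.2,62.6)),W(1,(356,63.4))])
print('far-in L',*fl,'R',*fr)
pk=tri([W(0,(161.6,57)),W(1,(348.6,57))]);print('peak',*pk)
nl=plane('wrist',[(133.2,186),(141.2,178.2)],.0555,T[0]);nr=plane('wrist',[(377.4,185.8),(369,178.2)],.0555,T[1])
print('near L out,in',nl,'R',nr)
print('far out',plane('wrist',(238.8,59),.0555,T[0]),plane('wrist',(273,58.4),.0555,T[1]))
d=fl[0]-fr[0];print('yaw from far',np.degrees(np.arctan2(-d[0],d[1])), 'near',[np.degrees(np.arctan2(-(nl-nr)[k,0],(nl-nr)[k,1])) for k in (0,1)],np.linalg.norm(nl-nr,axis=1))
# floor line check: floor far edge corners v0 left (300,236) -> v1 right(465,236)
print('floor far L', plane('wrist',(165,92.2),.009,T[0]),'R',plane('wrist',(348,92.2),.009,T[1]))
n=(nl[0]+nr[0])/2; a=np.radians(10);u=np.array([np.cos(a),np.sin(a),0])
print('ctr from near rim',n+.098*u,'from far in',(fl[0]+fr[0])/2-.089*u)
E
```

```text
far-in L [0.6617 0.351  0.0558] [0.0004 0.0004] R [0.6819 0.2418 0.0547] [0.0006 0.0006]
peak [0.5834 0.2815 0.1667] [0.0001 0.0001]
near L out,in [[0.4776 0.3278 0.0555]
 [0.4893 0.3209 0.0555]] R [[0.5    0.2017 0.0555]
 [0.5082 0.2127 0.0555]]
far out [[0.6899 0.2336 0.0555]] [[0.668  0.3616 0.0555]]
yaw from far 10.497677268603729 near [np.float64(10.048713197269082), np.float64(9.913237066488175)] [0.1281 0.1098]
floor far L [[0.6468 0.3482 0.009 ]] R [[0.6661 0.2372 0.009 ]]
ctr from near rim [0.5853 0.2818 0.0555] from far in [0.5842 0.2809 0.0553]
```

Tote centre comes to about (0.584,0.281) with yaw 10.2°. Near and far rims agree within 1.5 mm, rim height is 55 mm and the bail peak is 166.7 mm (given as 165). Now I pass the block in under the bail.

```bash
cat >> h.py <<'E'
TC=np.array([.5843,.2814,0]); TY=10.2
E
python3 - <<'E'
from h import *
R=rot(TY,30); a=np.radians(TY);u=np.array([np.cos(a),np.sin(a),0])
gp=TC+(.012-.033)*u+[0,0,.009+.0305]; tcp=gp+.019*R[:,1]
up=np.array([0,0,.066])
ctrl.goto(tcp+up-.11*u,R); print(ctrl.current_t(),ctrl.current_contact_force())
print(ctrl.move_l(tcp+up,vel=.12,contact_N=8),ctrl.current_contact_force())
ctrl.move_l(tcp+[0,0,.015],vel=.12,contact_N=8)
print(ctrl.move_l(tcp-[0,0,.003],vel=.03,contact_N=4),ctrl.current_tool_pos()-tcp,ctrl.current_contact_force(),ctrl.current_t())
cv2.imwrite('pics/sc5.png',ctrl.read_camera('scene'));snap('pics/w5')
cv2.imwrite('pics/w5c.png',np.hstack([cv2.imread('pics/w5.png')[:,60:460],cv2.imread('pics/sc5.png')[:,110:510]]))
E
```

```text
Traceback (most recent call last):
bench.MotionError: the arm cannot take that pose within its joint ranges
```

```bash
python3 - <<'E'
from h import *
a=np.radians(TY);u=np.array([np.cos(a),np.sin(a),0])
print(ctrl.current_q())
for flip in (0,1):
 for t in (20,25,30):
  R=rot(TY,t,bool(flip)); gp=TC+(.012-.033)*u+[0,0,.0395]; tcp=gp+.019*R[:,1]
  print(flip,t,[(b,z,None if (q:=ctrl.ik(tcp-b*u+[0,0,z],R)) is None else np.round(q)) for b,z in ((.11,.066),(.09,.066),(.07,.066),(.05,.066),(.11,.1),(0,.066),(0,0))])
E
```

```text
[ 44.2339  14.5148 113.3628 -33.1539  30.9807 149.8126]
0 20 [(0.11, 0.066, array([ 27.,  26., 115., -16.,  20., 120.])), (0.09, 0.066, array([ 26.,  27., 112., -14.,  22., 118.])), (0.07, 0.066, array([ 25.,  28., 110., -13.,  23., 116.])), (0.05, 0.066, array([ 24.,  29., 107., -12.,  25., 114.])), (0.11, 0.1, array([ 27.,  22., 113., -13.,  26., 117.])), (0, 0.066, array([ 23.,  32., 101.,  -9.,  28., 110.])), (0, 0, array([ 23.,  38., 103., -13.,  20., 115.]))]
0 25 [(0.11, 0.066, array([ 28.,  26., 119., -34.,  13., 139.])), (0.09, 0.066, array([ 27.,  27., 116., -30.,  14., 134.])), (0.07, 0.066, array([ 26.,  28., 114., -26.,  15., 129.])), (0.05, 0.066, array([ 25.,  29., 111., -23.,  17., 125.])), (0.11, 0.1, array([ 28.,  22., 117., -24.,  19., 128.])), (0, 0.066, array([ 24.,  31., 105., -17.,  20., 118.])), (0, 0, array([ 24.,  38., 107., -29.,  12., 131.]))]
0 30 [(0.11, 0.066, None), (0.09, 0.066, None), (0.07, 0.066, array([ 27.,  29., 118., -61.,  10., 165.])), (0.05, 0.066, array([ 26.,  29., 115., -52.,  10., 155.])), (0.11, 0.1, array([ 29.,  23., 121., -49.,  12.,
[... 505 characters left out ...]
1, 0.066, array([ 28.,  26., 119., -34.,  13., -41.])), (0.09, 0.066, array([ 27.,  27., 116., -30.,  14., -46.])), (0.07, 0.066, array([ 26.,  28., 114., -26.,  15., -51.])), (0.05, 0.066, array([ 25.,  29., 111., -23.,  17., -55.])), (0.11, 0.1, array([ 28.,  22., 117., -24.,  19., -52.])), (0, 0.066, array([ 24.,  31., 105., -17.,  20., -62.])), (0, 0, array([ 24.,  38., 107., -29.,  12., -49.]))]
1 30 [(0.11, 0.066, None), (0.09, 0.066, None), (0.07, 0.066, array([ 27.,  29., 118., -61.,  10., -15.])), (0.05, 0.066, array([ 26.,  29., 115., -52.,  10., -25.])), (0.11, 0.1, array([ 29.,  23., 121., -49.,  12., -25.])), (0, 0.066, array([ 25.,  31., 109., -35.,  13., -44.])), (0, 0, None)]
```

The 30° tilt runs into the wrist limit there. At 25° it is reachable, so the block goes in pitched 5° nose-down and settles flat on release.

```bash
python3 - <<'E'
from h import *
R=rot(TY,25); a=np.radians(TY);u=np.array([np.cos(a),np.sin(a),0])
gp=TC+(.008-.033)*u+[0,0,.0462]; tcp=gp+.019*R[:,1]
up=np.array([0,0,.062])
ctrl.goto(tcp+up-.09*u+[0,0,.02],R); print(ctrl.current_t(),ctrl.current_contact_force(),ctrl.current_q())
ctrl.move_l(tcp+up,vel=.1,contact_N=8)
print(ctrl.current_tool_pos()-tcp,ctrl.current_contact_force())
print(ctrl.move_l(tcp+[0,0,.012],vel=.1,contact_N=8))
print(ctrl.move_l(tcp-[0,0,.003],vel=.03,contact_N=4),ctrl.current_tool_pos()-tcp,ctrl.current_contact_force(),ctrl.current_t())
cv2.imwrite('pics/sc5.png',ctrl.read_camera('scene'));snap('pics/w5')
cv2.imwrite('pics/w5c.png',np.hstack([cv2.imread('pics/w5.png')[:,60:460],cv2.imread('pics/sc5.png')[:,110:510]]))
E
```

```text
15.9917 [ 0.16   -0.1792 -2.2659] [ 26.8119  24.3121 115.5907 -23.937   17.5101 128.2344]
[-0.0007 -0.0001  0.062 ] [ 0.0076 -0.049  -4.2281]
False
True [-0.0001 -0.0001 -0.0015] [ 1.6547  0.0425 -1.0029] 18.175
```

View pics/w5c.png

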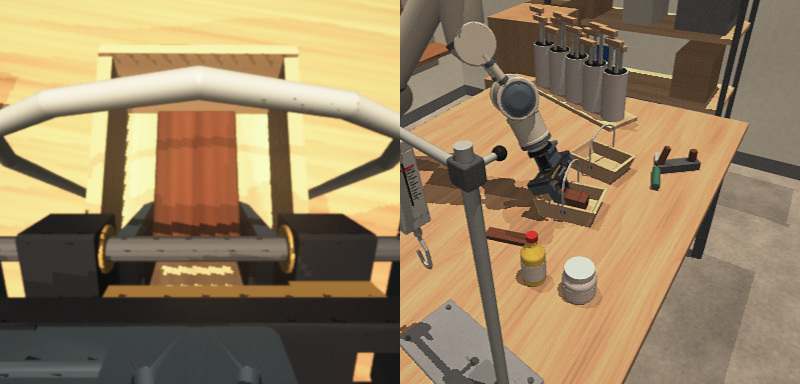

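The block sits centred in the tote under the bail and contact came within 2 mm of the expected height. Release and back out.

```bash
python3 - <<'E'
from h import *
ctrl.command_gripper(.70); ctrl.sleep(.15)
R=ctrl.current_eef_rot(); p=ctrl.current_tool_pos()
ctrl.move_l(p-.05*R[:,1],vel=.12); ctrl.move_l(p-.12*R[:,1],vel=.25)
snap('pics/w6'); cv2.imwrite('pics/s6.png',ctrl.read_camera('side'))
print(ctrl.current_contact_force(),ctrl.current_t())
cv2.imwrite('pics/w6c.png',np.hstack([cv2.imread('pics/w6.png')[:,60:460],cv2.imread('pics/s6.png')[:,110:510]]))
E
```

```text
[ 0.1024 -0.2517  0.2672] 19.9583
```

View pics/w6c.png

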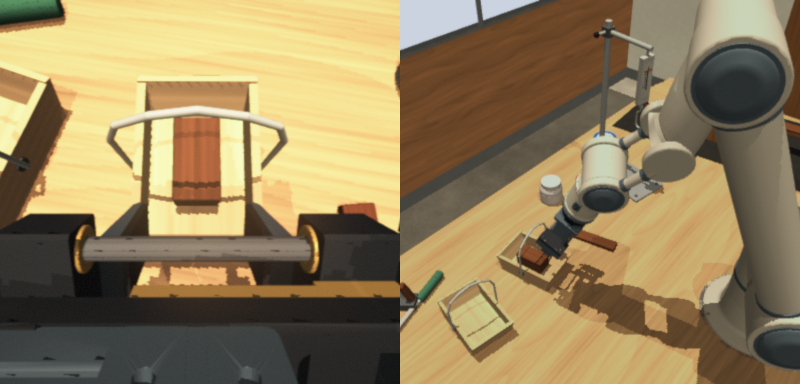

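```bash
python3 - <<'E'
from h import *
T=np.load('pics/w6.npy');a=np.radians(TY);u=np.array([np.cos(a),np.sin(a)]);v=np.array([-u[1],u[0]])
for n,px,z in [('toprear',[(232,182),(281,180)],.053),('botrear',[(235,206),(279,204)],.009),('front',[(235,118),(277,117)],.053),('far rim out',[(198,77),(318,75)],.0555)]:
    P=plane('wrist',px,z,T)[:,:2]-TC[:2]; print(n,P@u,P@v)
im=cv2.imread('pics/w6.png');crop(im,180,60,160,200,4,'pics/a.png')
E
```

```text
toprear [-0.0198 -0.0177] [ 0.0254 -0.0242]
botrear [-0.0386 -0.0362] [ 0.0254 -0.0256]
front [0.0497 0.0508] [ 0.0234 -0.0212]
far rim out [0.0962 0.0986] [ 0.064  -0.0662]
```

View pics/a.png

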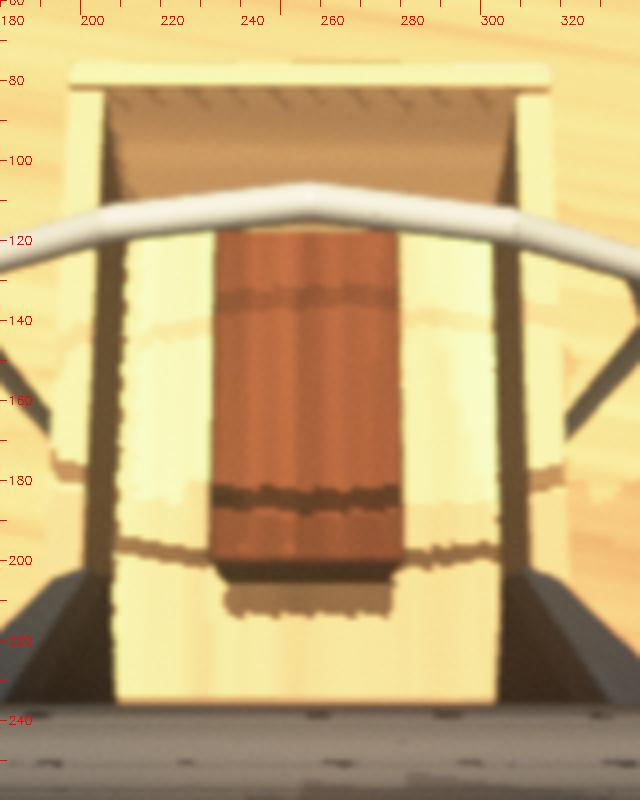

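Block is flat with its rear end at tote x ≈ -37 mm and centred in y. The tote has not moved (far rim at +97 mm). Next I check the rim grasp and hook poses for reach.

```bash
cat >> h.py <<'E'
HS=np.array([.5905,-.2657,.249]); HY=-11.
D=.018
def tool_for(tc,yaw,flip,tilt=20,pitch=0):
    """TCP pose holding the rim, for tote underside centre tc"""
    R=rot(yaw,tilt,flip,jawx=True); a=np.radians(yaw);u=np.array([np.cos(a),np.sin(a),0])
    rim=np.array(tc)-.094*u+[0,0,.0565]
    return rim+(D+.019)*R[:,1],R
E
python3 - <<'E'
from h import *
a=np.radians(HY);w=np.array([np.cos(a),np.sin(a),0])
for f in (False,True):
    p,R=tool_for(TC,TY,f)
    print(f,'grasp',ctrl.ik(p,R),ctrl.ik(p-.07*R[:,1],R))
    for dx,dz in ((-.12,.04),(-.06,.04),(0,.04),(0,-.03)):
        p,R=tool_for(HS+dx*w+[0,0,dz-.165],HY,f); print(dx,dz,ctrl.ik(p,R))
E
```

```text
False grasp [ 25.0113  35.6996 112.1145 -21.6114  13.7325  35.0025] [ 25.8258  27.068  112.5242 -14.4183  21.7143  28.1593]
-0.12 0.04 [-46.6916  14.6985 120.7809  23.4132  30.1438 -54.5491]
-0.06 0.04 [-41.5404  18.3333 113.9876  19.2934  31.7361 -45.5841]
0 0.04 [-37.632   22.0115 106.7943  15.831   34.194  -38.4304]
0 -0.03 [-37.632   29.2877 110.6162  22.4332  23.6881 -45.9406]
True grasp [  25.0113   35.6996  112.1145  -21.6114   13.7325 -144.9975] [  25.8258   27.068   112.5242  -14.4183   21.7143 -151.8407]
-0.12 0.04 [-46.6916  14.6985 120.7809  23.4132  30.1438 125.4509]
-0.06 0.04 [-41.5404  18.3333 113.9876  19.2934  31.7361 134.4159]
0 0.04 [-37.632   22.0115 106.7943  15.831   34.194  141.5696]
0 -0.03 [-37.632   29.2877 110.6162  22.4332  23.6881 134.0594]
```

```bash
python3 - <<'E'
from h import *
p,R=tool_for(TC,TY,False)
ctrl.command_gripper(.36)
ctrl.goto(p-.075*R[:,1],R)
print(ctrl.current_contact_force())
f=ctrl.move_l(p-.03*R[:,1],vel=.12,contact_N=5)
g=False if f else ctrl.move_l(p,vel=.05,contact_N=5)
print(f,g,ctrl.current_tool_pos()-p,ctrl.current_contact_force(),ctrl.current_t())
snap('pics/w7'); cv2.imwrite('pics/sc7.png',ctrl.read_camera('scene'))
crop(cv2.imread('pics/sc7.png'),190,120,150,130,4,'pics/a.png')
E
```

```text
[-0.1554 -0.6385  0.1449]
False False [-0.0001 -0.0001 -0.0001] [ 0.0436  0.1407 -0.8351] 23.35
```

View pics/w7.png

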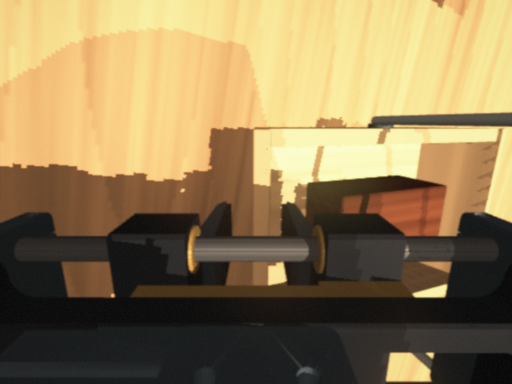

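View pics/a.png

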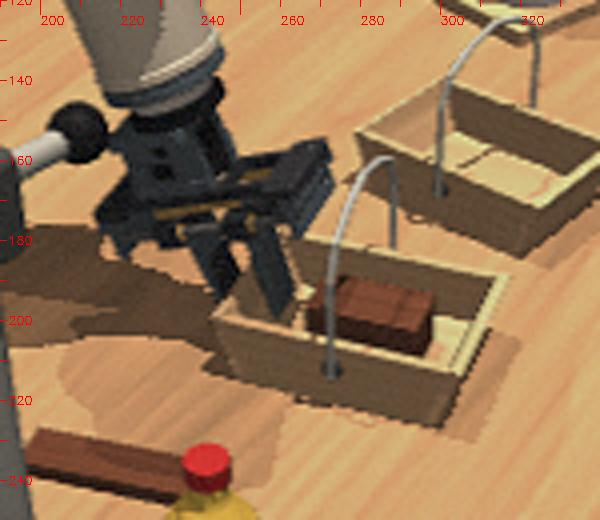

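The fingers straddle the end wall (wall at about (258,240) in the wrist view, scene at (255,190)), and the block stays clear of the inner finger. Grip and lift.

```bash
python3 - <<'E'
from h import *
ctrl.command_gripper(0); print(ctrl.current_grip_width()*91,ctrl.current_contact_force(),ctrl.current_t())
p=ctrl.current_tool_pos()
ctrl.move_l(p+[0,0,.03],vel=.05); ctrl.move_l(p+[0,0,.12],vel=.12); ctrl.sleep(.3)
F=ctrl.current_contact_force();print(F,ctrl.current_wrist_torque(),ctrl.current_grip_width()*91,ctrl.current_t(),ctrl.current_tool_pos())
snap('pics/w8'); cv2.imwrite('pics/sc8.png',ctrl.read_camera('scene')); cv2.imwrite('pics/s8.png',ctrl.read_camera('side'))
crop(cv2.imread('pics/sc8.png'),200,80,130,130,4,'pics/a.png')
crop(cv2.imread('pics/s8.png'),190,150,130,130,4,'pics/b.png')
cv2.imwrite('pics/ab8.png',cv2.resize(np.hstack([cv2.imread('pics/a.png'),cv2.imread('pics/b.png')]),None,fx=.75,fy=.75))
E
```

```text
9.205991488241539 [2.6735 0.6586 4.8354] 23.9417
[ 0.2642  0.6902 -6.3475] [-0.2173  0.995   0.0146] 8.598874667846234 25.9083 [0.5051 0.2674 0.1419]
```

View pics/ab8.png

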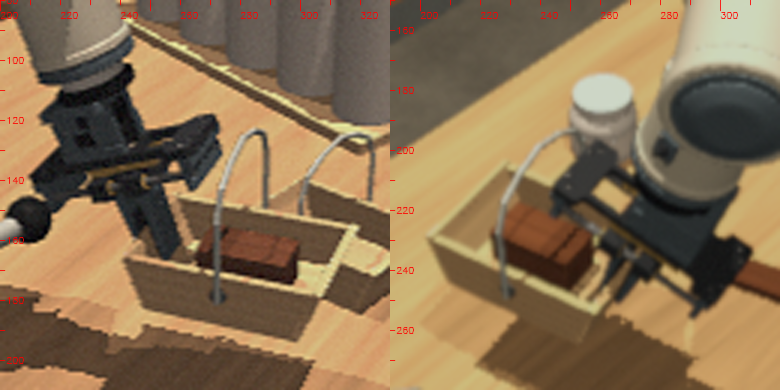

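Lifted at a grip width of 8.6 mm, with about 5.5–6.3 N of load (about 0.6 kg, so roughly 33 mm of scale travel). I'm checking where the bail peak is in the hand before heading to the hook.

```bash
python3 - <<'E'
from h import *
for n,f in (('scene','sc8'),('side','s8')):
    print(n,proj(n,[TC+[0,0,.285],TC+[0,0,.12]]))
# rim corner far expected vs seen
a=np.radians(TY);u=np.array([np.cos(a),np.sin(a),0]);v=np.array([-u[1],u[0],0])
c=[TC+.098*u*s+.065*v*t+[0,0,.1755] for s,t in ((1,1),(1,-1),(-1,1),(-1,-1))]
print(proj('scene',c),proj('side',c))
crop(cv2.imread('pics/sc8.png'),235,110,95,90,8,'pics/a.png')
crop(cv2.imread('pics/s8.png'),195,185,90,90,8,'pics/b.png')
E
```

```text
scene [[279.7648 124.9433]
 [279.446  175.2533]]
side [[239.6307 197.9837]
 [242.7878 239.3588]]
[[318.7799 154.0336]
 [306.1058 178.0345]
 [256.331  142.8419]
 [239.0619 164.6467]] [[201.2763 227.6784]
 [227.3287 201.9022]
 [258.2247 253.8858]
 [282.1846 224.7789]]
```

View pics/a.png

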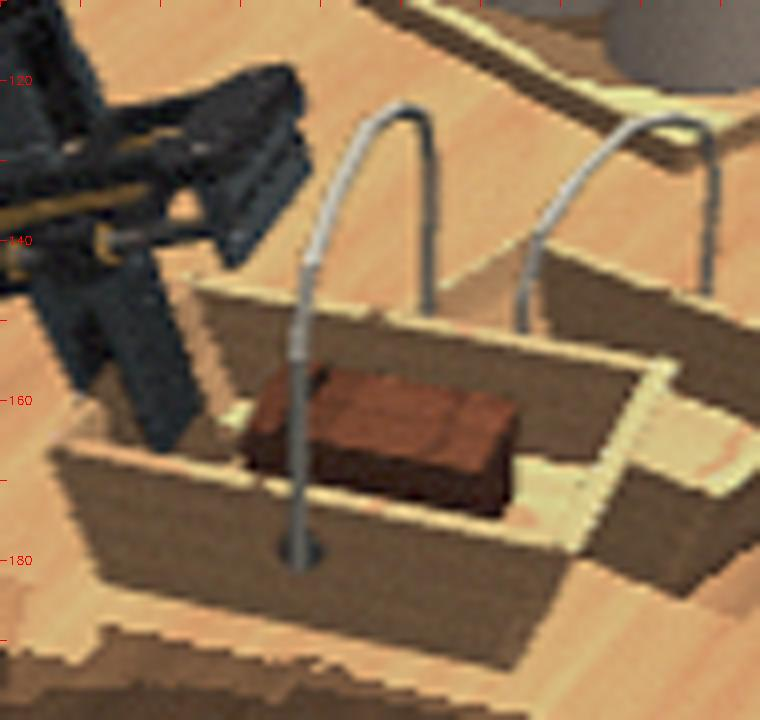

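View pics/b.png

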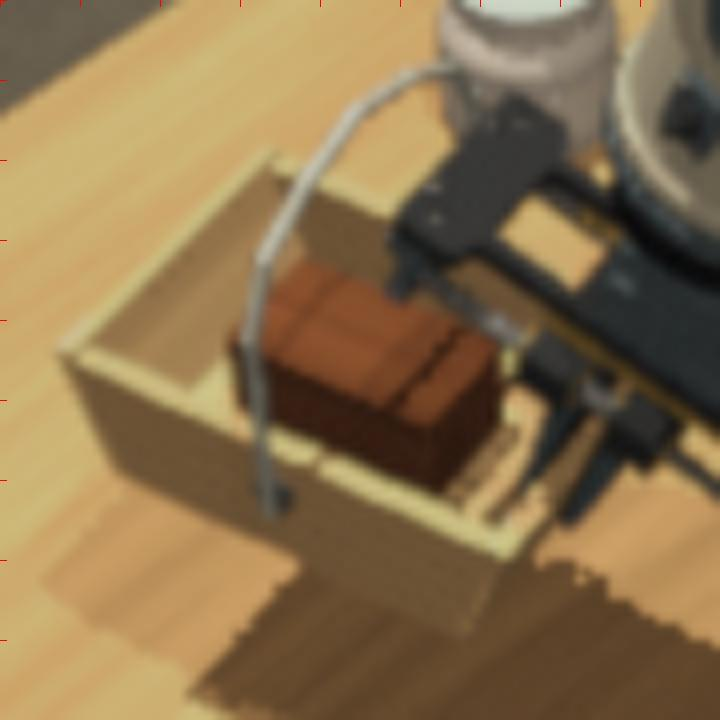

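Rim corners and bail match the rigid-grasp prediction within about 2 px in both views, so there is no pitch or slip. Carrying slowly on straight lines to in front of the hook.

```bash
python3 - <<'E'
from h import *
a=np.radians(HY);w=np.array([np.cos(a),np.sin(a),0])
for c,y in (([.50,.02,.19],0),([.47,.02,.19],0),([.47,.02,.19],4),([.5,.1,.19],5)):
    p,R=tool_for(c,y,False); print(c,ctrl.ik(p,R))
for dx,dz in ((-.16,.045),(-.14,.045),(-.14,.06),(-.12,.045)):
    p,R=tool_for(HS+dx*w+[0,0,dz-.165],HY,False); print(dx,dz,ctrl.ik(p,R),HS+dx*w)
E
```

```text
[0.5, 0.02, 0.19] [ -7.6701   3.4284 119.7869   4.3473  37.0289 -10.6856]
[0.47, 0.02, 0.19] [ -8.544    0.6077 122.8389   4.8596  36.8571 -11.9274]
[0.47, 0.02, 0.19] [-11.5592   0.5894 122.8576   8.6582  37.5475 -21.5466]
[0.5, 0.1, 0.19] [  4.3305   4.4483 118.6047   0.3809  36.9489  -0.9336]
-0.16 0.045 [-51.1088  11.5871 124.6331  25.532   30.7451 -60.6824] [ 0.4334 -0.2352  0.249 ]
-0.14 0.045 [-48.7828  12.8292 122.5369  24.1273  30.8392 -57.1064] [ 0.4531 -0.239   0.249 ]
-0.14 0.06 [-48.7828  10.9143 121.2659  22.1468  33.7693 -54.7641] [ 0.4531 -0.239   0.249 ]
-0.12 0.045 [-46.6916  14.0694 120.3858  22.7348  31.0861 -53.7609] [ 0.4727 -0.2428  0.249 ]
```

```bash
python3 - <<'E'
from h import *
a=np.radians(HY);w=np.array([np.cos(a),np.sin(a),0])
p,R=tool_for([.48,.03,.19],0,False); ctrl.move_l(p,vel=.17,ori=R); print(ctrl.current_t())
p,R=tool_for(HS-.15*w+[0,0,.045-.165],HY,False); ctrl.move_l(p,vel=.17,ori=R)
p,R=tool_for(HS-.05*w+[0,0,.042-.165],HY,False); ctrl.move_l(p,vel=.08,ori=R); ctrl.sleep(.3)
print(ctrl.current_t(),ctrl.current_contact_force(),ctrl.current_grip_width()*91)
snap('pics/w9'); cv2.imwrite('pics/sc9.png',ctrl.read_camera('scene')); cv2.imwrite('pics/s9.png',ctrl.read_camera('side'))
crop(cv2.imread('pics/sc9.png'),40,160,160,150,4,'pics/a.png')
crop(cv2.imread('pics/s9.png'),290,60,130,150,4,'pics/b.png')
E
```

```text
27.7917
31.175 [-0.6141  0.4117 -5.4483] 9.129409196460395
```

View pics/a.png

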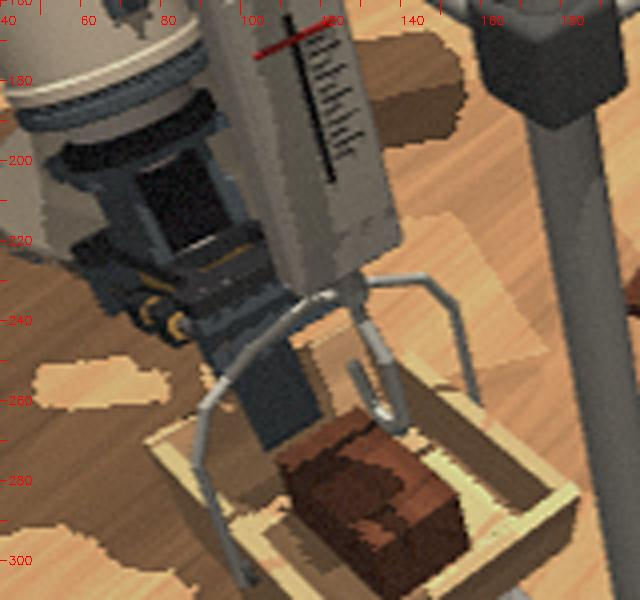

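View pics/b.png

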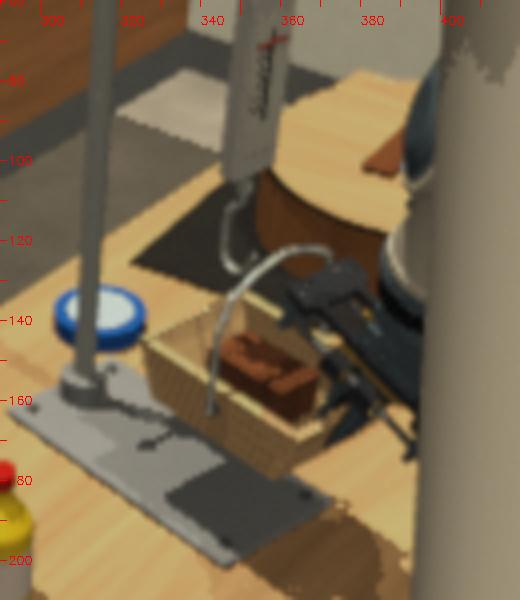

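View pics/w9.png

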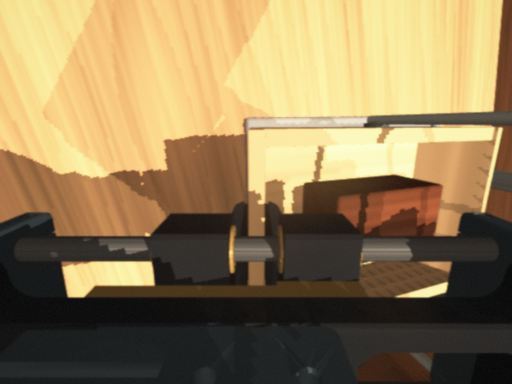

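```bash
python3 - <<'E'
from h import *
a=np.radians(HY);w=np.array([np.cos(a),np.sin(a),0]);v=np.array([-w[1],w[0],0])
P=HS-.05*w+[0,0,.042-.165]
pts=[P+[0,0,.165],P+.07*v+[0,0,.115],P-.07*v+[0,0,.115],P+.024*v+[0,0,.159],P-.024*v+[0,0,.159]]+[P+.094*w*s+.0605*v*t+[0,0,.0565] for s,t in((1,1),(1,-1),(-1,1))]+[HS,HS-.02*w+[0,0,.0245]]
for n,f,x0,y0,ww,h in (('scene','sc9',85,215,80,75),('side','s9',320,95,70,80)):
    im=cv2.imread(f'pics/{f}.png'); q=proj(n,pts); print(n,q)
    c=cv2.resize(im[y0:y0+h,x0:x0+ww],None,fx=7,fy=7,interpolation=cv2.INTER_CUBIC)
    for k,(x,y) in enumerate(q): cv2.circle(c,(int((x-x0+.5)*7),int((y-y0+.5)*7)),4,(0,255,0) if k<5 else (255,0,255),1)
    cv2.imwrite(f'pics/o_{n}.png',c)
E
```

```text
scene [[116.1454 234.7613]
 [152.431  235.3354]
 [ 88.4137 274.7682]
 [128.0876 230.6136]
 [105.2567 243.9348]
 [181.7724 281.4653]
 [128.3328 320.5865]
 [128.6467 237.8915]
 [135.9561 263.8802]
 [127.1236 249.1996]]
side [[360.4439 122.1737]
 [344.0822 141.856 ]
 [372.6182 127.8446]
 [355.2141 126.0914]
 [365.1618 121.3564]
 [325.769  142.962 ]
 [349.6595 131.495 ]
 [364.4402 167.8792]
 [348.4655 126.6231]
 [353.3988 122.9601]]
```

View pics/o_scene.png

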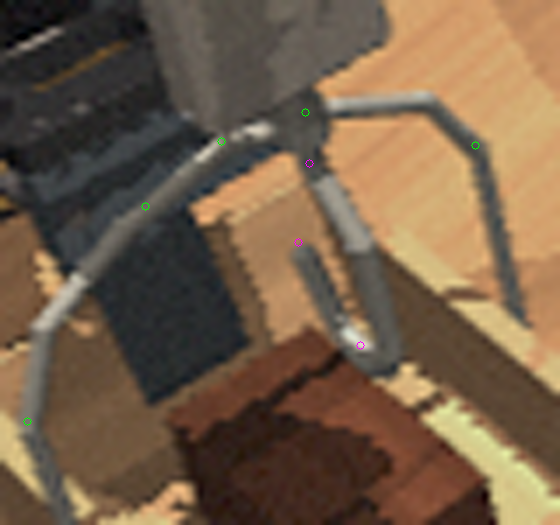

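View pics/o_side.png

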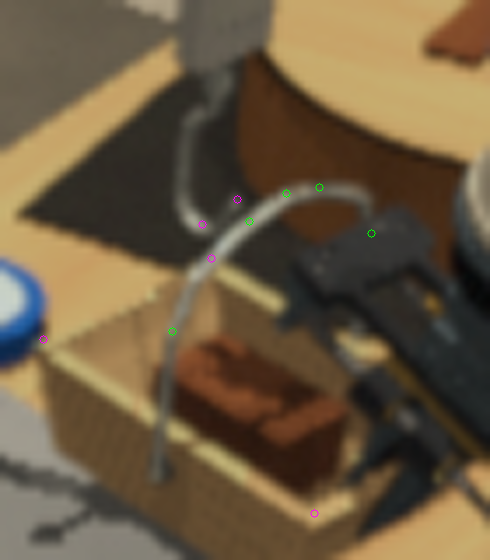

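Predicted bail and hook points overlay the images within about 1 px in both views (scene peak at (116,235), side at (360,122)). Moving the bail over the tip and into the hook, then lowering.

```bash
python3 - <<'E'
from h import *
a=np.radians(HY);w=np.array([np.cos(a),np.sin(a),0])
g=lambda dx,dz: tool_for(HS+dx*w+[0,0,dz-.165],HY,False)
p,R=g(0,.042); print(ctrl.move_l(p,vel=.05,contact_N=4),ctrl.current_tool_pos()-p,ctrl.current_contact_force())
cv2.imwrite('pics/sc10.png',ctrl.read_camera('scene')); cv2.imwrite('pics/s10.png',ctrl.read_camera('side'));print(ctrl.current_t())
A=cv2.imread('pics/sc10.png')[215:290,85:175];B=cv2.imread('pics/s10.png')[85:160,310:400]
cv2.imwrite('pics/ab10.png',cv2.resize(np.hstack([A,B]),None,fx=4.4,fy=4.4,interpolation=cv2.INTER_CUBIC))
E
```

```text
False [-0.0003  0.0001 -0.0001] [-0.3057  0.9273 -6.4501]
32.575
```

View pics/ab10.png

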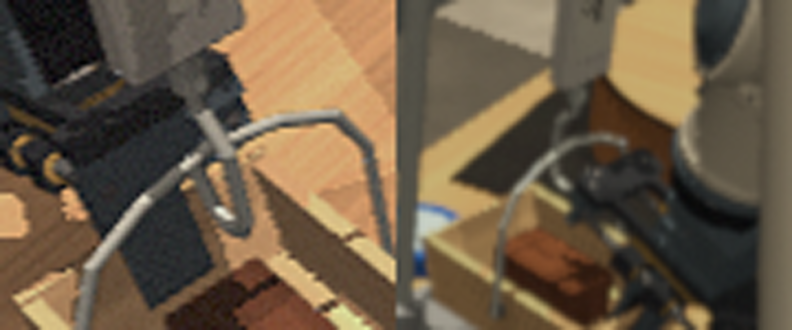

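In the scene crop the bail now runs between shank and tip, above the tip, with no contact so far. Lowering slowly, logging force.

```bash
python3 - <<'E'
from h import *
a=np.radians(HY);w=np.array([np.cos(a),np.sin(a),0])
g=lambda dx,dz: tool_for(HS+dx*w+[0,0,dz-.165],HY,False)[0]
for dz in (.012,.004,-.004,-.012,-.018):
    ctrl.move_l(g(0,dz),vel=.025); print(dz,ctrl.current_contact_force(),ctrl.current_t())
ctrl.sleep(.3);print(ctrl.current_contact_force(),ctrl.current_grip_width()*91)
cv2.imwrite('pics/sc11.png',ctrl.read_camera('scene')); cv2.imwrite('pics/s11.png',ctrl.read_camera('side'));print(ctrl.current_t())
A=cv2.imread('pics/sc11.png')[155:305,55:185];B=cv2.imread('pics/s11.png')[60:210,270:400]
cv2.imwrite('pics/ab11.png',cv2.resize(np.hstack([A,B]),None,fx=3,fy=3,interpolation=cv2.INTER_CUBIC))
E
```

```text
0.012 [ 0.8835 -0.5248 -4.7731] 33.925
0.004 [-0.2824 -0.3789 -5.3272] 34.3917
-0.004 [ 1.2434 -0.3065 -4.113 ] 34.8583
-0.012 [ 0.9348 -0.9016 -2.8867] 35.325
-0.018 [ 2.5369 -0.9876 -1.5372] 35.7167
[ 2.1574 -0.9081 -1.0081] 9.054120888377716
36.1167
```

View pics/ab11.png

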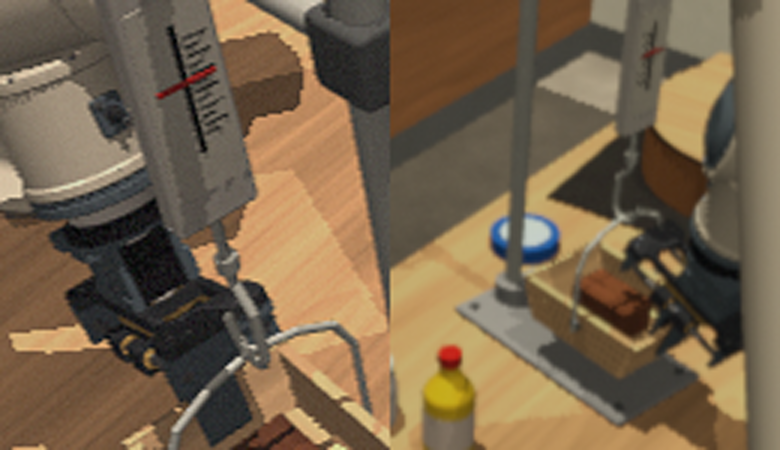

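Bail is seated in the bight and the pointer has moved down about a third of the scale. A small +x pull on the tool suggests the bail sits a little toward the robot, so I'm trimming that and lowering the remainder.

```bash
python3 - <<'E'
from h import *
a=np.radians(HY);w=np.array([np.cos(a),np.sin(a),0])
g=lambda dx,dz: tool_for(HS+dx*w+[0,0,dz-.165],HY,False)[0]
def F(n=12):
    f=[]
    for _ in range(n): f.append(np.r_[ctrl.current_contact_force(),ctrl.current_wrist_torque()]); ctrl.sleep(.02)
    return np.mean(f,0)
for dx,dz in ((.002,-.018),(.003,-.022),(.003,-.025)):
    ctrl.move_l(g(dx,dz),vel=.02); print(dx,dz,F(),ctrl.current_t())
E
```

```text
0.002 -0.018 [ 2.1112 -0.7527 -1.485   0.0352  0.3147 -0.036 ] 36.5667
0.003 -0.022 [-3.6615  0.0201 -1.102   0.0287  0.4454 -0.1224] 37.125
0.003 -0.025 [-4.4159  0.4639 -0.2826  0.0457  0.3465 -0.0848] 37.625
```

```bash
python3 - <<'E'
from h import *
a=np.radians(HY);w=np.array([np.cos(a),np.sin(a),0])
g=lambda dx,dz: tool_for(HS+dx*w+[0,0,dz-.165],HY,False)[0]
def F(n=12):
    f=[]
    for _ in range(n): f.append(np.r_[ctrl.current_contact_force(),ctrl.current_wrist_torque()]); ctrl.sleep(.02)
    return np.mean(f,0)
for dx,dz in ((.0015,-.025),(.0005,-.026),(.0005,-.028)):
    ctrl.move_l(g(dx,dz),vel=.02); print(dx,dz,F(),ctrl.current_t())
cv2.imwrite('pics/sc12.png',ctrl.read_camera('scene')); cv2.imwrite('pics/s12.png',ctrl.read_camera('side'))
A=cv2.imread('pics/sc12.png')[155:305,55:185];B=cv2.imread('pics/s12.png')[60:210,270:400]
cv2.imwrite('pics/ab12.png',cv2.resize(np.hstack([A,B]),None,fx=3,fy=3,interpolation=cv2.INTER_CUBIC))
E
```

```text
0.0015 -0.025 [ 1.5725 -1.0043 -0.4744 -0.0186  0.124  -0.1054] 38.075
0.0005 -0.026 [ 5.834  -1.4083 -0.4482 -0.0299 -0.0537 -0.0334] 38.525
0.0005 -0.028 [ 5.5114 -1.5186  0.2533 -0.0329 -0.0917 -0.0405] 38.975
```

View pics/ab12.png

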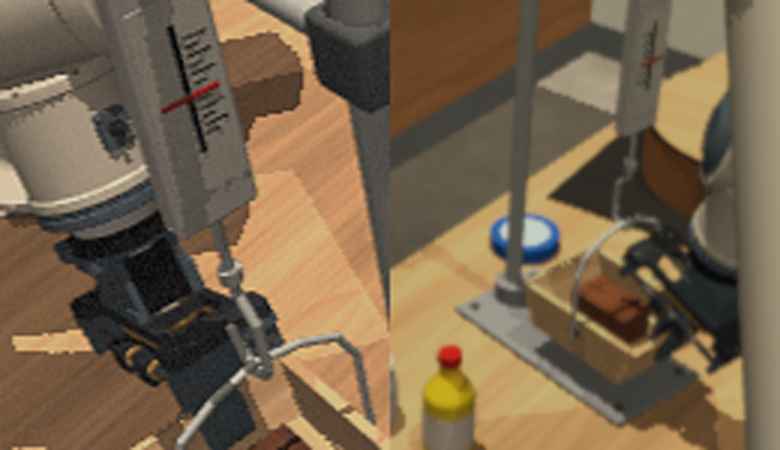

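```bash
python3 - <<'E'
from h import *
a=np.radians(HY);w=np.array([np.cos(a),np.sin(a),0])
g=lambda dx,dz: tool_for(HS+dx*w+[0,0,dz-.165],HY,False)[0]
def F(n=12):
    f=[]
    for _ in range(n): f.append(np.r_[ctrl.current_contact_force(),ctrl.current_wrist_torque()]); ctrl.sleep(.02)
    return np.mean(f,0)
ctrl.move_l(g(.0018,-.0275),vel=.02); print(F(),ctrl.current_t())
for o in (.13,.2,.33): ctrl.command_gripper(o); print(o,F(5),ctrl.current_t())
ctrl.sleep(.5); print(F(),ctrl.current_t())
cv2.imwrite('pics/sc13.png',ctrl.read_camera('scene')); snap('pics/w13')
A=cv2.imread('pics/sc13.png')[155:305,55:185]; crop(cv2.imread('pics/w13.png'),100,90,412,220,1,'pics/b.png')
cv2.imwrite('pics/a.png',cv2.resize(A,None,fx=3,fy=3,interpolation=cv2.INTER_CUBIC))
E
```

```text
[ 3.8329 -0.9678 -0.0367 -0.0318 -0.0058 -0.0467] 39.525
0.13 [ 0.0427  0.1947 -0.3674  0.0242  0.1097  0.0065] 39.8833
0.2 [-0.0846  0.1723  0.2052  0.0139  0.1359 -0.002 ] 40.3
0.33 [-0.1617  0.0008  0.4731  0.0242  0.1426 -0.0046] 40.7917
[ 0.123   0.1491 -0.1548  0.0155  0.1176 -0.0035] 41.4917
```

View pics/a.png

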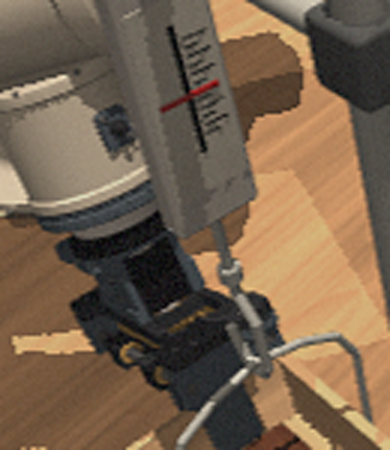

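View pics/w13.png

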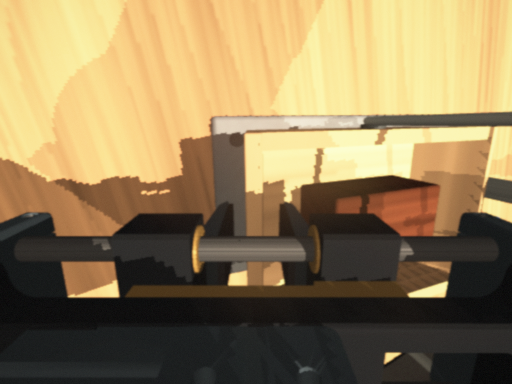

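The tote hangs free, with the wall at about column 257 between the finger tips at about 225 and 285, and the tool reads zero. Backing off along the wall slope.

```bash
python3 - <<'E'
from h import *
R=ctrl.current_eef_rot();p=ctrl.current_tool_pos()
print(ctrl.move_l(p-.05*R[:,1],vel=.06,contact_N=3),ctrl.current_contact_force())
ctrl.move_l(p-.08*R[:,1]+[-.02,0,0],vel=.12); 
a=np.radians(HY);w=np.array([np.cos(a),np.sin(a),0])
ctrl.move_l(ctrl.current_tool_pos()-.05*w+[0,0,.03],vel=.12); print(ctrl.current_t())
ctrl.sleep(2)
for i in range(3):
    ctrl.sleep(.37); cv2.imwrite(f'pics/f{i}.png',ctrl.read_camera('scene')); cv2.imwrite(f'pics/fs{i}.png',ctrl.read_camera('side'))
print(ctrl.current_t())
S=[cv2.imread(f'pics/f{i}.png').astype(int) for i in range(3)];print([np.abs(S[i+1]-S[i])[155:340,40:200].max(2).__gt__(25).sum() for i in (0,1)])
A=cv2.imread('pics/f2.png')[155:325,55:195];B=cv2.imread('pics/fs2.png')[50:220,265:405]
cv2.imwrite('pics/ab14.png',cv2.resize(np.hstack([A,B]),None,fx=2.8,fy=2.8,interpolation=cv2.INTER_CUBIC))
E
```

```text
False [ 0.5272 -0.9196  0.1582]
43.7
47.1
[np.int64(1), np.int64(1)]
```

View pics/ab14.png

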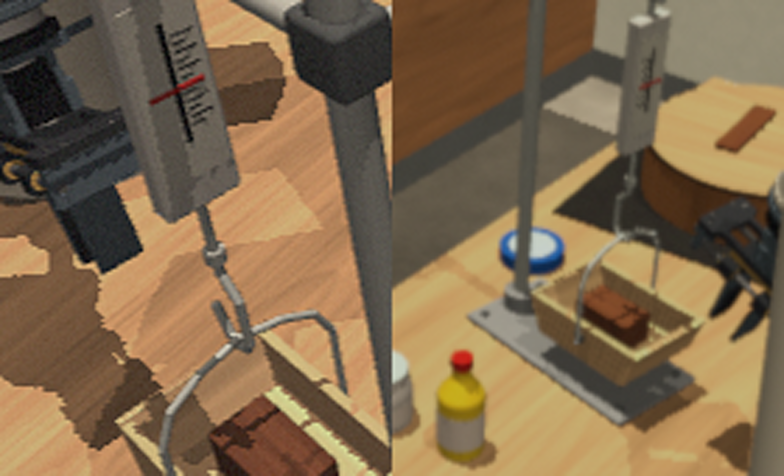

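Nothing moves between frames: at most 1 pixel changes over 0.4 s. The tote hangs level in the bight, the gripper is clear, and the travel is about 30 mm. Handing in.

```bash
python3 - <<'E'
from h import *
for n,f in (('scene','f2'),('side','fs2')): 
    im0=cv2.imread(f'pics/{n}0.png').astype(int);im=cv2.imread(f'pics/{f}.png').astype(int)
    for k,(x,y) in (dict(glue=(243,262),jar=(290,280)) if n=='scene' else dict(glue=(290,195),jar=(261,190),blank=(304,240))).items():
        print(n,k,np.abs(im-im0)[y-20:y+20,x-20:x+20].mean().round(2))
ctrl.sign_off(); print(ctrl.current_t())
E
```

```text
scene glue 3.6
scene jar 2.48
side glue 2.91
side jar 3.06
side blank 7.15
the job is handed in; nothing more can be done
the job is handed in; nothing more can be done
```

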